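Press a rolling-pin handle home with a ratchet bench clamp, then release the clamp

ROBOT

A 6-joint arm with a two-finger parallel gripper is mounted at the origin on a cart in front of the work surface, level with it; the furniture and walls round the work are solid. World frame = base frame: x ahead of the robot, y to its left, z up, the work surface at z = 0. Lengths are in m, angles in degrees, forces in N, time in s.
With the tool pointing down it reaches from about 0.3 to 0.85 m from the base axis. Payload 4.2 kg.
Tool frame: the origin (TCP) lies between the finger pads; the fingertips stand 25 mm ahead of it and the grasp point (between the pads) lies 6 mm ahead of it; z points along the fingers, y is the line along which they close (so a half turn about z gives the same grasp; the last joint's range is limited). The gripper opens to 91 mm and grips with 3 to 60 N. Pads are 32 mm wide; open, the fingers measure 118 mm over their backs; the gripper's body (76 mm by 178 mm) begins 60 mm behind the grasp point.
Start: joints at [67.724, 18.312, 89.639, -0, 72.044, -1.146], TCP at [0.207, 0.536, 0.216] pointing down, gripper open.
Joint ranges: [-177.97, 177.97], [-48.28, 115.42], [12.27, 149.76], [-77.06, 257.06], [2.81, 150.46], [-146.56, 146.56]. Speed limits (degrees/s): [147.25, 147.25, 180, 180, 180, 180].

INTERFACE

Orientations are given as [roll, pitch, yaw] about the fixed x, y, z axes, in that order (R = Rz(yaw) Ry(pitch) Rx(roll)).
In Python, from station import env, camera gives the robot as it stands.
- The arm moves only by the shell command python3 -m handwheel 'ROWS' [FORCE]. ROWS is JSON, a list of rows, each a list of 3 entries, a list of its own where there are three numbers: the opening in per cent of the stroke, from 0 (shut) to 100 (fully open), then the shift along the world's x, y, z in cm, then the turn about the world's z in degrees. In form: [[claw, [dx, dy, dz], spin], ...]. A call has exactly 8 rows; each row shifts and turns the commanded pose from where the row before left it; what a row does not reach is not made up. A row lasts 1/8 s, in which the tool goes at most 62.5 mm and 10.7 degrees, less where a joint would pass 70% of its speed; a pose out of reach is approached as far as the arm can. A call with a gripper value outside its range is refused whole. The fingers move at their own pace and stop on an object; FORCE is the grip in N (left out, the last holds). Time passes only in rows, so rows that do not move let the fingers close, or fill a call up. It gives the time, the measured TCP pose, the force, the opening and the grip force at its end, in the units of the state.
- env.get_obs(): the state, without advancing time (a new reading comes with each control period).
- camera(name): name is "side" or "top"; returns a dict with "pixels" (400x640x3 uint8, red, green, blue), "intrinsics" (3x3 intrinsics, pixels), "D" ([k1, k2, p1, p2, k3] as OpenCV has them; the pictures are not rectified), "eye" and "attitude" of the camera in the world. Camera axes: x right, y up, looking along -z (the intrinsics and any distortion apply to the point x, -y, -z); pixel columns grow to the right and rows downward; lengths in m; the calibration is good to about 2 mm. A picture is of the moment at which its call begins. There is no depth.
- env.finish_job(): hands the job in; it is judged then, once.
The state is a dict: "t": time; "joint_positions": joint angles; "dq": joint speeds; "effort": joint torques, N m; "eef_pos": TCP position; "ee_rot": TCP orientation; "wrist_force": force on the tool from outside, world axes, zero at the start; "wrist_torque": the same for the moment, N m; "finger_gap": opening from 0.0 (shut) to 1.0 (fully open); "finger_force": force on a finger pad.
Only numpy, scipy, OpenCV 4.12 (cv2) and the standard library are available. Lean on these libraries where they do the work, as an engineer would, in place of code of your own. Each camera call takes 0.05 s, during which the arm holds its last target. There are 200 camera calls.

TASK

One handle of the rolling pin lying in the red bench clamp has worked loose: press it fully home by slowly pumping the clamp's trigger paddle down stroke by stroke, and stop as soon as the paddle goes stiff, so that the wood is not crushed. Then press the yellow release lever on top of the jaw and, keeping it pressed without leaning hard on it, slide the jaw fully back and let go. Do not touch the rolling pin, which stays lying in its cradles, and leave the things around the clamp where they are.

Things in the scene. Friction and masses are not known exactly. Their poses are not given: they have to be found in the camera images.
- clamp: Bench clamp fixed to the worktop: plywood board 110 x 420 x 12 mm, steel bar along it. Origin on the worktop; z up, y along the bar: red anvil at the -y end, two V cradles (y -135, -65 mm), sliding red jaw, red ratchet housing at the +y end (y 122 to 174, 60 wide, top z 90). Pressing line: x 0, z 55. The jaw's toothed rack sticks out behind the housing, up to y 216, z 37 to 48.
- jaw (a joint): Sliding jaw, m: 0 = fully back (hard stop near the housing), grows to 0.058 towards -y. Its rubber face is at clamp y = 0.065 - jaw; block 56 mm wide, 20 thick, top z 90. A ratchet (8 mm teeth) keeps it from sliding back more than a tooth unless the release lever is held down; friction 3 N. Pushing the handle in takes about 29 N at the jaw: work for the trigger.
- trigger (a joint): Trigger paddle, rad: 0 = up at rest (rises 0.30 rad towards +y), 0.36 = down on a hard stop; a spring returns it. Hinge along x at clamp y 148, z 82 mm; reaches 116 mm to +y. It moves the jaw 30 mm per rad and multiplies the force by 3. A stroke must pass 0.30 rad and come fully back up to catch the next tooth; each such stroke gains 8 mm (the first may gain less).
- trigger_pad (a point): Where the yellow paddle end is pressed: top face, middle line, 90 mm from the hinge; 113 mm above the worktop at rest, 81 mm fully down. Flat 42 x 46 mm, low lip at the end. Pressed slowly it takes 3 to 7 N while the jaw runs free, 11 to 16 N while the handle goes in; then it turns stiff before the stroke's end: home. About 33 N here crushes the wood (85 N at the jaw).
- release (a joint): Release lever on the jaw, rad: 0 = up, 0.225 = down on a hard stop; springs back up. Hinge along x on top of the jaw, thumb pad behind it (+y). At release_pad it takes about 4.5 N to start and 8 to 9 N to reach the stop, 8 mm lower; the ratchet is free beyond about 0.16 rad (70 per cent of the travel). Over 45 N on lever or jaw bends it.
- release_pad (a point): Middle of the top face of the yellow thumb pad of the release lever, 36 mm behind its hinge; rides with the jaw, at rest 98 mm above the worktop. Pad 40 mm (x) by 30 mm (y); an upright lip, 10 mm high, stands 14 mm behind this point (to clamp +y), so that a fingertip on the pad can drag the jaw back with it.
- rolling_pin: Small wooden rolling pin, loose, lying along the clamp's y in the V cradles: barrel 44 mm thick, 120 long, dark handles 27 mm thick at both ends. Origin at the underside of the barrel's middle, 33 mm above the worktop; y towards the loose handle. The far handle (43 mm) has 0 to 5 mm of air to the anvil, so the pin first slides up to it.
- loose_handle (a joint): How far the near (+y) handle stands out of the barrel, m: 0 = home (shoulder against the barrel), up to 0.018. Push fit: stays where it is left.
- handle_end (a point): Middle of the end face of the loose handle, 55 mm from its shoulder; the jaw presses here.
- tomato_tin: Small red tin, 57 mm wide, 72 mm tall, behind the clamp; bystander. Origin under its middle.
- tomato_b: Tomato, 74 mm wide, 69 mm tall, behind the clamp; bystander. Origin under its middle.
- cheese_shaker: Glass shaker with a domed metal top, 58 mm wide, 83 mm tall, in front of the clamp; bystander. Origin under its middle.
- garlic_a: Garlic bulb, 56 mm, in front of the clamp; bystander. Origin under its middle.

How it is judged:
By the outcome, as a careful person would: the job done as asked, in the order asked, and still so for the second after the job is handed in, with the robot touching nothing.
It also fails if it takes over 58 s, if anything falls off the work surface, if the arm or the gripper's body presses on something with over 40 N, if the wrist force passes 120 N, or if a joint passes its speed limit or range.

## Working session

There is one attempt and no reset: what is moved stays moved. The work goes in short steps, Python scripts to look and compute and a shell command to move; the robot and the scene stay as the last step left them, time stands still between calls to the robot, and variables do not carry over. Pictures are saved under pics/ and viewed, at most 10 in all, crops included, and the job is handed in when it is done.

```bash
mkdir -p pics; ls
cat > h.py <<'E'
import numpy as np, cv2
from station import env, camera
def ray(c,u,v):
    K=np.array(c["intrinsics"]);D=np.array(c["D"],float)
    p=cv2.undistortPoints(np.array([[[u,v]]],float),K,D)[0,0]
    R=np.array(c["attitude"])
    return np.array(c["eye"]),R,p
E
python3 - <<'E'
from h import *
print(env.get_obs())
for n in("side","top"):
    c=camera(n); cv2.imwrite(f"pics/{n}0.png",c["pixels"][:,:,::-1]); print(n,{k:c[k] for k in c if k!="pixels"})
E
```

```text
pics
{'t': 0.0, 'joint_positions': array([ 6.77226614e+01,  1.83510117e+01,  8.97059276e+01,  8.27231933e-04,
        7.20446512e+01, -1.14543668e+00]), 'dq': array([-0.01421176, -0.04724633, -0.03201721,  0.04445123,  0.02304891,
        0.08283205]), 'effort': array([-2.50295263e-03, -4.12467921e+01, -2.31967682e+01,  7.23969075e-02,
        4.59585583e-02, -1.28035686e-04]), 'eef_pos': array([0.20709637, 0.53587041, 0.21542984]), 'ee_rot': array([-1.79898446e+02, -2.81715535e-03,  1.58867840e+02]), 'wrist_force': array([-0.68719463,  0.41960542, -0.11780389]), 'wrist_torque': array([-0.00118358, -0.05026692,  0.04278987]), 'finger_force': 0.0, 'finger_gap': 1.0009436145342092}
side {'intrinsics': array([[433.18357419,   0.        , 324.82908307],
       [  0.        , 433.18357419, 208.2619679 ],
       [  0.        ,   0.        ,   1.        ]]), 'D': array([-0.04089302,  0.        ,  0.        ,  0.        ,  0.        ]), 'eye': array([ 0.51081915, -1.11584936,  0.49796407]), 'attitude': array([68.75025833,  0.73589854, -2.62131322])}
top {'intrinsics': array([[431.36982803,   0.        , 321.2168875 ],
       [  0.        , 431.36982803, 204.89053945],
       [  0.        ,   0.        ,   1.        ]]), 'D': array([-0.05573644,  0.        ,  0.        ,  0.        ,  0.        ]), 'eye': array([ 0.49570654, -0.14434389,  0.99540776]), 'attitude': array([  3.8846291 ,   1.79909483, -88.48333555])}
```

View pics/side0.png

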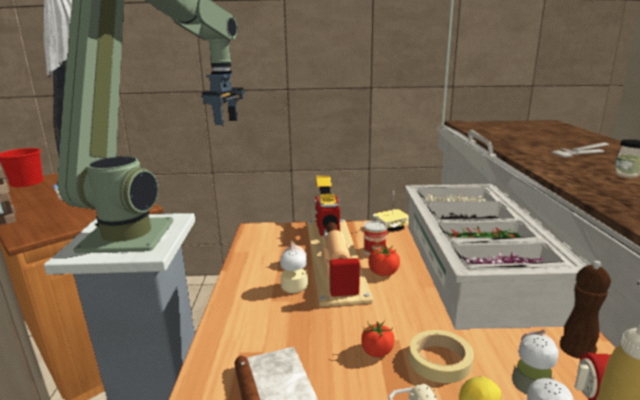

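View pics/top0.png

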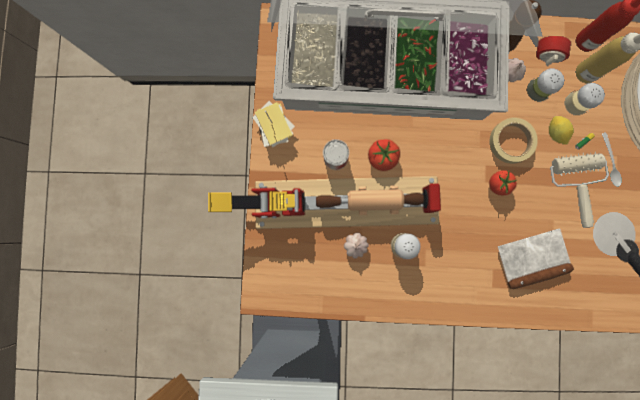

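The side view shows the clamp end-on (anvil ~(345,277), yellow paddle ~(323,183), release pad ~(328,201)). In the top view the paddle is at ~(220,202), the release pad at ~(285,203) and the anvil at ~(432,198); the handle gap is near x 305–318.

```bash
cat > h.py <<'E'
import numpy as np, cv2
from scipy.spatial.transform import Rotation as Ro
from station import env, camera
def ray(c,u,v):
    p=cv2.undistortPoints(np.array([[[u,v]]],float),np.array(c["intrinsics"]),np.array(c["D"],float))[0,0]
    d=Ro.from_euler("xyz",c["attitude"],degrees=True).as_matrix()@np.array([p[0],-p[1],-1])
    return np.array(c["eye"]),d/np.linalg.norm(d)
def onz(c,u,v,z):
    e,d=ray(c,u,v); return e+d*(z-e[2])/d[2]
def tri(c1,p1,c2,p2):
    a,d=ray(c1,*p1);b,f=ray(c2,*p2)
    s=np.linalg.lstsq(np.c_[d,-f],b-a,rcond=None)[0]
    P,Q=a+s[0]*d,b+s[1]*f
    return (P+Q)/2,np.linalg.norm(P-Q)
def blobs(c,lo,hi,box,amin=15):
    x0,y0,x1,y1=box
    m=np.zeros((400,640),np.uint8)
    m[y0:y1,x0:x1]=cv2.inRange(cv2.cvtColor(c["pixels"],cv2.COLOR_RGB2HSV),lo,hi)[y0:y1,x0:x1]
    n,l,s,ce=cv2.connectedComponentsWithStats(m)
    return [(s[i].tolist(),ce[i].round(1).tolist()) for i in range(1,n) if s[i][4]>=amin]
E
python3 - <<'E'
from h import *
S=camera("side");T=camera("top")
Y=((20,150,90),(32,255,255));R1=((0,200,60),(4,255,255));R2=((174,180,60),(180,255,255))
for n,c,b in(("S",S,(300,165,360,310)),("T",T,(200,170,450,230))):
    for k,m in(("Y",Y),("R1",R1),("R2",R2)): print(n,k,blobs(c,*m,b))
a=cv2.resize(T["pixels"][175:230,200:450],None,fx=3.2,fy=3.2,interpolation=cv2.INTER_CUBIC)
b=cv2.resize(S["pixels"][170:310,290:410],None,fx=3,fy=3,interpolation=cv2.INTER_CUBIC)
o=np.zeros((600,800,3),np.uint8);o[:176,:800]=a;o[178:598,:360]=b
cv2.imwrite("pics/z.png",o[:,:,::-1])
E
```

```text
S Y [([316, 176, 16, 12, 164], [323.3, 181.1]), ([320, 193, 16, 11, 132], [327.0, 198.1])]
S R1 [([317, 204, 22, 31, 209], [325.3, 214.8]), ([331, 259, 28, 36, 900], [344.2, 276.3])]
S R2 []
T Y [([208, 193, 24, 19, 452], [219.4, 202.0]), ([269, 192, 26, 19, 408], [280.2, 200.7])]
T R1 []
T R2 []
```

View pics/z.png

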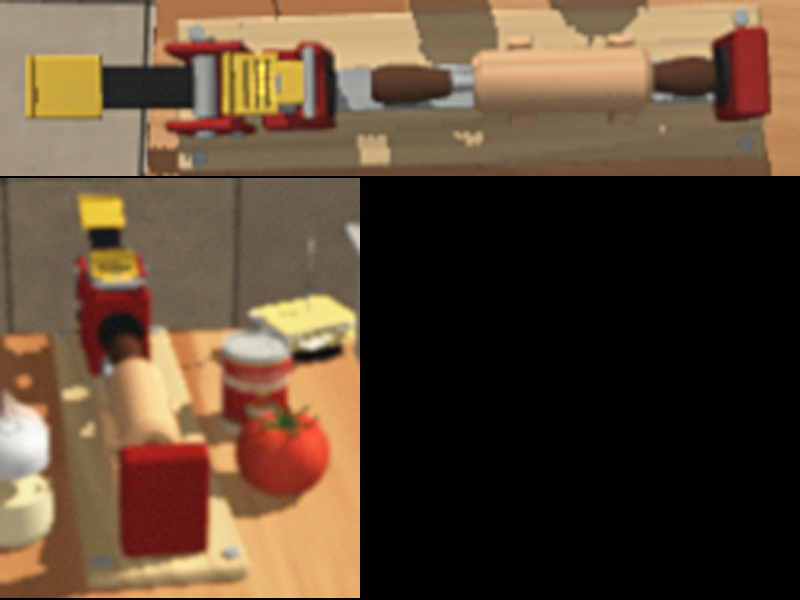

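Zoomed: paddle yellow spans x 25–102, y 55–117 (crop/3.2+offset), release pad x 222–280, its hinge at ~x 310, board screws at (196,33),(740,18),(198,158),(745,143).

```bash
cat > m.py <<'E'
from h import *
S=camera("side");T=camera("top")
t=lambda x,y:(200+(x+.5)/3.2-.5,175+(y+.5)/3.2-.5)
s=[onz(T,*t(*p),.014) for p in((196,33),(740,18),(198,158),(745,143))]
print("screws",np.round(s,4).tolist())
a=(s[0]+s[2])/2;b=(s[1]+s[3])/2;ax=(a-b)/np.linalg.norm(a-b)
print("axis(+y)",ax,"yaw",np.degrees(np.arctan2(-ax[0],ax[1])),"len",np.linalg.norm(a-b),"wid",np.linalg.norm(s[0]-s[2]),"mid",(a+b)/2)
for n,p,q in(("paddle",(219.4,202),(323.3,181.1)),("rel",(280.2,200.7),(327,198.1))):print(n,tri(T,p,S,q))
for n,xy,z in(("padL",(27,86),.122),("padlip",(38,86),.12),("padR",(102,87),.105),("relL",(222,84),.1),("relR",(279,84),.098),("jawfront",(335,85),.09),("hend",(372,84),.055),("hshoulder",(451,84),.055),("barL",(473,80),.058),("barR",(650,78),.058),("anvface",(716,70),.09),("anvR",(770,72),.09),("h2end",(716,76),.055)):
    P=onz(T,*t(*xy),z); d=P-(a+b)/2; d[2]=0; print(n,P.round(4),"along",round(float(d@ax),4),"across",round(float(d@np.array([ax[1],-ax[0],0])),4))
E
python3 m.py
```

```text
screws [[0.6041, 0.0283, 0.014], [0.6239, -0.3605, 0.014], [0.5144, 0.0236, 0.014], [0.5349, -0.3648, 0.014]]
axis(+y) [-0.05174529  0.99866032  0.        ] yaw 2.9661112019983076 len 0.3891419717471312 wid 0.08987177450562472 mid [ 0.56929593 -0.16835619  0.014     ]
paddle (array([0.55636519, 0.09669249, 0.11168989]), np.float64(0.0010192801933610251))
rel (array([ 0.56173415, -0.02914864,  0.10401912]), np.float64(0.0008523526956229692))
padL [0.5556 0.1175 0.122 ] along 0.2862 across 0.0011
padlip [0.5559 0.1109 0.12  ] along 0.2796 across 0.001
padR [0.5573 0.0728 0.105 ] along 0.2415 across 0.0005
relL [ 0.5615 -0.0052  0.1   ] along 0.1634 across 0.0006
relR [ 0.5625 -0.0424  0.098 ] along 0.1262 across -0.0003
jawfront [ 0.5633 -0.0785  0.09  ] along 0.0901 across -0.0013
hend [ 0.5672 -0.1013  0.055 ] along 0.0671 across 0.0014
hshoulder [ 0.5685 -0.1552  0.055 ] along 0.0131 across -0.0001
barL [ 0.5714 -0.1701  0.058 ] along -0.0018 across 0.002
barR [ 0.5757 -0.2901  0.058 ] along -0.1219 across 0.0001
anvface [ 0.5792 -0.3283  0.09  ] along -0.1603 across 0.0017
anvR [ 0.5788 -0.3637  0.09  ] along -0.1956 across -0.0006
h2end [ 0.5784 -0.3355  0.055 ] along -0.1674 across 0.0004
```

Checks: screw spacing, the axis, paddle height 0.112 and jaw face all fit the text. The clamp is yawed about 3°, the paddle pad is at about (0.556, 0.097), and the handle stands out about 15 mm. Closing the fingers and moving over now.

```bash
python3 -m handwheel '[[0,[2.9,-3.7,0],3],[0,[2.9,-3.7,0],3],[0,[2.9,-3.7,0],3],[0,[2.9,-3.7,0],3],[0,[2.9,-3.7,0],3],[0,[2.9,-3.7,0],3],[0,[2.9,-3.7,0],3],[0,[2.9,-3.7,0],3.1]]' 20
```

```text
t: 1.3
eef_pos: [0.4401, 0.2391, 0.2164]
ee_rot: [180.0, 0.0, -176.9]
wrist_force: [0.7, 1.0, -0.1]
finger_gap: 0.152
finger_force: 0.0
```

```bash
python3 -m handwheel '[[0,[2.8,-3.6,0],0],[0,[2.9,-3.6,0],0],[0,[2.9,-3.6,-1],0],[0,[3.0,-3.5,-1.5],0],[0,[0,0,-2],0],[0,[0,0,-1.5],0],[0,[0,0,-0.5],0],[0,[0,0,0],0]]'
python3 - <<'E'
from h import *
o=env.get_obs();print(o["eef_pos"],o["ee_rot"],o["wrist_force"],o["finger_gap"])
S=camera("side");T=camera("top")
a=cv2.resize(T["pixels"][175:230,200:450],None,fx=3.2,fy=3.2,interpolation=cv2.INTER_CUBIC)
b=cv2.resize(S["pixels"][110:250,270:390],None,fx=3,fy=3,interpolation=cv2.INTER_CUBIC)
o=np.zeros((600,800,3),np.uint8);o[:176,:800]=a;o[178:598,:360]=b
cv2.imwrite("pics/z2.png",o[:,:,::-1])
E
```

```text
t: 2.3
eef_pos: [0.5551, 0.0979, 0.1514]
ee_rot: [180.0, 0.0, -177.0]
wrist_force: [0.5, 0.2, -0.2]
finger_gap: 0.004
finger_force: 0.0
[0.5551043  0.09786817 0.1513945 ] [ 1.79993790e+02  2.43935387e-03 -1.76976892e+02] [ 0.4626656   0.19390204 -0.24842828] 0.0035862506606653267
```

View pics/z2.png

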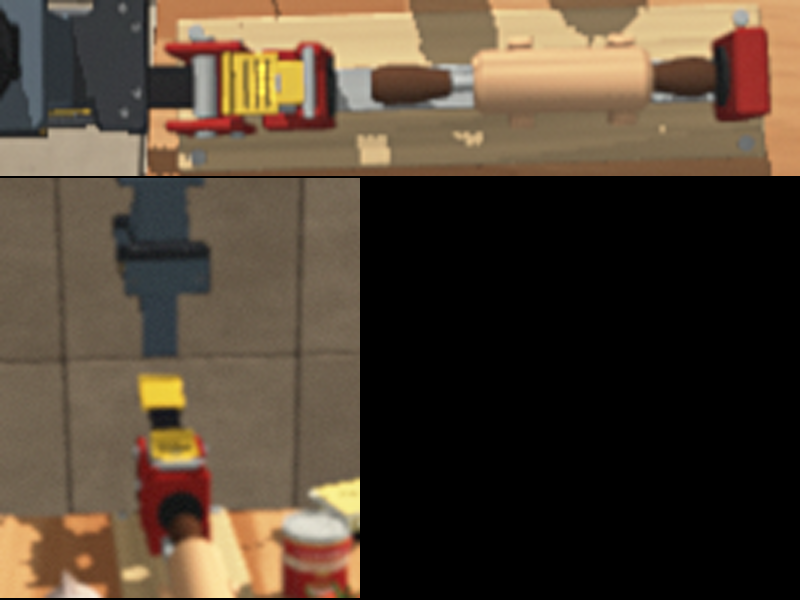

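The tip is centred over the paddle and 8 mm or so above it. Starting the first stroke.

```bash
python3 -m handwheel '[[0,[0,0,-0.5],0],[0,[0,0,-0.4],0],[0,[0,0,-0.4],0],[0,[0,0,-0.4],0],[0,[0,0,-0.4],0],[0,[0,0,-0.4],0],[0,[0,0,-0.4],0],[0,[0,0,-0.2],0]]'
```

```text
t: 3.4
eef_pos: [0.5552, 0.0973, 0.1199]
ee_rot: [180.0, -0.0, -177.0]
wrist_force: [0.4, -0.3, -0.4]
finger_gap: 0.003
finger_force: 0.0
```

Run:
```python
from h import *
S=camera("side");T=camera("top")
print(env.get_obs()["wrist_force"],blobs(S,(20,150,90),(32,255,255),(300,165,360,310),5))
b=cv2.resize(S["pixels"][150:230,290:370],None,fx=6,fy=6,interpolation=cv2.INTER_CUBIC)
cv2.imwrite("pics/z3.png",b[:,:,::-1])
```

```text
[-0.31145335 -0.2673043  -0.88531543] [([317, 179, 15, 9, 106], [323.7, 183.0]), ([320, 193, 16, 11, 133], [327.0, 198.1])]
```

View pics/z3.png

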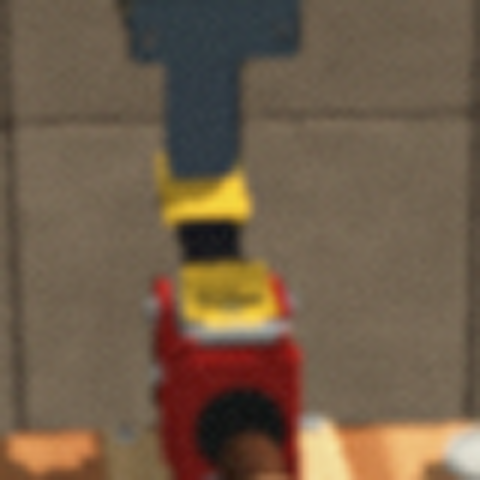

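Paddle looks unmoved, with the tip's lower edge at side pixel ~(324,179.5). Computing the tip's real height.

Run:
```python
from h import *
S=camera("side")
for v in (178.5,179.5,180.5):
    e,d=ray(S,324,v)
    for y in (.084,.11): print(v,y,(e+d*(y-e[1])/d[1]).round(4))
for v in (176,188):
    e,d=ray(S,323,v)
    print(v,[(e+d*(y-e[1])/d[1]).round(4) for y in (.073,.117)])
```

```text
178.5 0.084 [0.5585 0.084  0.1236]
178.5 0.11 [0.5596 0.11   0.1155]
179.5 0.084 [0.5585 0.084  0.1206]
179.5 0.11 [0.5595 0.11   0.1124]
180.5 0.084 [0.5585 0.084  0.1175]
180.5 0.11 [0.5595 0.11   0.1093]
176 [array([0.5553, 0.073 , 0.1346]), array([0.557 , 0.117 , 0.1211])]
188 [array([0.5548, 0.073 , 0.0984]), array([0.5564, 0.117 , 0.0836])]
```

```bash
python3 -m handwheel '[[0,[0,0,-0.2],0],[0,[0,0,-0.2],0],[0,[0,0,-0.2],0],[0,[0,0,-0.2],0],[0,[0,0,-0.2],0],[0,[0,0,-0.2],0],[0,[0,0,0],0],[0,[0,0,0],0]]'
python3 - <<'E'
from h import *
S=camera("side")
print(env.get_obs()["wrist_force"],blobs(S,(20,150,90),(32,255,255),(300,165,360,310),5))
E
```

```text
t: 4.55
eef_pos: [0.5559, 0.0978, 0.1089]
ee_rot: [180.0, 0.1, -177.0]
wrist_force: [0.7, 2.4, 4.8]
finger_gap: 0.006
finger_force: 2.2
[0.58269798 1.58604624 4.66009725] [([316, 179, 16, 11, 87], [323.3, 185.5]), ([320, 194, 16, 10, 129], [327.0, 198.5])]
```

Contact now at TCP z≈0.11 with 5 N, so the closed fingertips are effectively at TCP height. Continuing.

```bash
python3 -m handwheel '[[0,[0,0,-0.3],0],[0,[0,0,-0.3],0],[0,[0,0,-0.3],0],[0,[0,0,-0.3],0],[0,[0,0,-0.3],0],[0,[0,0,-0.3],0],[0,[0,0,-0.2],0],[0,[0,0,0],0]]'
python3 - <<'E'
from h import *
S=camera("side")
print(env.get_obs()["wrist_force"],blobs(S,(20,150,90),(32,255,255),(300,165,360,310),5))
E
```

```text
t: 5.6
eef_pos: [0.5559, 0.0981, 0.0888]
ee_rot: [179.9, 0.1, -177.1]
wrist_force: [-0.5, 4.4, 5.6]
finger_gap: 0.004
finger_force: 2.8
[-1.54349808  3.90662204  5.71989731] [([316, 187, 20, 18, 183], [326.0, 196.8])]
```

```bash
python3 -m handwheel '[[0,[0,0,-0.2],0],[0,[0,0,-0.2],0],[0,[0,0,-0.2],0],[0,[0,0,-0.1],0],[0,[0,0,0],0],[0,[0,0,0],0],[0,[0,0,0],0],[0,[0,0,0],0]]'
python3 - <<'E'
from h import *
S=camera("side");T=camera("top")
print(env.get_obs()["wrist_force"],blobs(S,(20,150,90),(32,255,255),(300,165,360,310),5),blobs(T,(20,150,90),(32,255,255),(200,170,450,230)))
E
```

```text
t: 6.65
eef_pos: [0.556, 0.0982, 0.0837]
ee_rot: [179.9, 0.2, -177.1]
wrist_force: [-3.3, 4.0, 16.6]
finger_gap: 0.004
finger_force: 8.3
[-3.3014154   4.43459019 17.50034033] [([316, 189, 20, 16, 178], [325.9, 197.4])] [([274, 191, 25, 20, 396], [285.1, 200.3])]
```

Hard stop confirmed at TCP z 0.0838 and the jaw advanced about 10 mm (release pad blob +4.9 px). Stroke 2.

```bash
python3 -m handwheel '[[0,[0,0,1.0],0],[0,[0,0,1.0],0],[0,[0,0,1.0],0],[0,[0,0,1.0],0],[0,[0,0,0],0],[0,[0,0,0],0],[0,[0,0,-0.3],0],[0,[0,0,-0.3],0]]'
python3 -m handwheel '[[0,[0,0,-0.4],0],[0,[0,0,-0.4],0],[0,[0,0,-0.4],0],[0,[0,0,-0.4],0],[0,[0,0,-0.4],0],[0,[0,0,-0.4],0],[0,[0,0,-0.4],0],[0,[0,0,-0.2],0]]'
python3 - <<'E'
from h import *
S=camera("side");T=camera("top")
print(env.get_obs()["wrist_force"],blobs(S,(20,150,90),(32,255,255),(300,165,360,310),5),blobs(T,(20,150,90),(32,255,255),(200,170,450,230)))
E
```

```text
t: 7.75
eef_pos: [0.5552, 0.0978, 0.1152]
ee_rot: [179.9, -0.0, -177.0]
wrist_force: [-0.7, 0.8, 4.1]
finger_gap: 0.005
finger_force: 1.6
t: 8.75
eef_pos: [0.5559, 0.0985, 0.0857]
ee_rot: [179.9, 0.1, -177.1]
wrist_force: [-1.3, 4.6, 6.5]
finger_gap: 0.005
finger_force: 3.6
[-0.20505747  4.57416481  6.32756064] [([317, 188, 14, 7, 50], [323.2, 191.9]), ([321, 196, 15, 10, 126], [327.5, 200.5])] [([277, 191, 26, 19, 396], [289.0, 200.1])]
```

```bash
python3 -m handwheel '[[0,[0,0,0.9],0],[0,[0,0,0.9],0],[0,[0,0,0.9],0],[0,[0,0,0.9],0],[0,[0,0,0],0],[0,[0,0,0],0],[0,[0,0,-0.3],0],[0,[0,0,-0.3],0]]'
python3 -m handwheel '[[0,[0,0,-0.4],0],[0,[0,0,-0.4],0],[0,[0,0,-0.4],0],[0,[0,0,-0.4],0],[0,[0,0,-0.4],0],[0,[0,0,-0.4],0],[0,[0,0,-0.4],0],[0,[0,0,-0.2],0]]'
python3 - <<'E'
from h import *
S=camera("side");T=camera("top")
print(env.get_obs()["wrist_force"],blobs(T,(20,150,90),(32,255,255),(200,170,450,230)))
a=cv2.resize(T["pixels"][175:230,200:450],None,fx=3.2,fy=3.2,interpolation=cv2.INTER_CUBIC)
cv2.imwrite("pics/z4.png",a[:,:,::-1])
E
```

```text
t: 9.85
eef_pos: [0.5553, 0.0978, 0.1152]
ee_rot: [179.9, -0.0, -177.0]
wrist_force: [-1.4, 0.6, 3.4]
finger_gap: 0.004
finger_force: 1.6
t: 10.85
eef_pos: [0.5559, 0.0986, 0.0859]
ee_rot: [179.9, 0.1, -177.1]
wrist_force: [-0.9, 4.2, 7.9]
finger_gap: 0.006
finger_force: 4.1
[-1.24984848  4.9000613   7.24268375] [([282, 191, 25, 19, 389], [292.7, 200.3])]
```

View pics/z4.png

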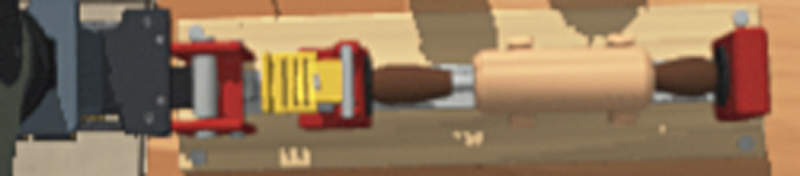

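Jaw face (crop x 372) has just met the handle, and the shoulder-to-barrel gap is still x 451–473, about 15 mm. Stroke 4 can't complete it; continuing, slower.

```bash
python3 -m handwheel '[[0,[0,0,0.9],0],[0,[0,0,0.9],0],[0,[0,0,0.9],0],[0,[0,0,0.9],0],[0,[0,0,0],0],[0,[0,0,0],0],[0,[0,0,-0.3],0],[0,[0,0,-0.3],0]]'
python3 -m handwheel '[[0,[0,0,-0.2],0],[0,[0,0,-0.2],0],[0,[0,0,-0.2],0],[0,[0,0,-0.2],0],[0,[0,0,-0.2],0],[0,[0,0,-0.2],0],[0,[0,0,-0.2],0],[0,[0,0,-0.2],0]]'
python3 -m handwheel '[[0,[0,0,-0.2],0],[0,[0,0,-0.2],0],[0,[0,0,-0.2],0],[0,[0,0,-0.2],0],[0,[0,0,-0.2],0],[0,[0,0,-0.2],0],[0,[0,0,-0.2],0],[0,[0,0,-0.1],0]]'
cat > g.py <<'E'
from h import *
T=camera("top");o=env.get_obs()
print(o["t"],o["wrist_force"].round(1),blobs(T,(20,150,90),(32,255,255),(200,170,450,230)))
g=cv2.resize(T["pixels"][175:230,200:450],None,fx=3.2,fy=3.2,interpolation=cv2.INTER_CUBIC)
hsv=cv2.cvtColor(g,cv2.COLOR_RGB2HSV)
# profile along the pin's middle line: dark handle / gap / barrel edges
r=g[78:86,360:740].mean(0).mean(0).mean(-1) if 0 else g[78:86,360:740].astype(float).mean(0)
import sys
print("R",[int(x) for x in r[60:130:2,0]]); print("B",[int(x) for x in r[60:130:2,2]])
E
python3 g.py
```

```text
t: 11.95
eef_pos: [0.5553, 0.0978, 0.1152]
ee_rot: [179.9, -0.0, -177.0]
wrist_force: [0.2, 2.4, 4.2]
finger_gap: 0.009
finger_force: 1.6
t: 12.95
eef_pos: [0.5559, 0.0987, 0.1002]
ee_rot: [179.8, 0.1, -177.1]
wrist_force: [-1.6, 5.2, 8.9]
finger_gap: 0.008
finger_force: 4.3
t: 13.95
eef_pos: [0.5559, 0.1, 0.0866]
ee_rot: [179.7, 0.2, -177.1]
wrist_force: [-4.7, 8.5, 16.0]
finger_gap: 0.008
finger_force: 7.8
14.0 [-4.9  8.2 15.8] [([285, 191, 25, 19, 395], [295.9, 200.3])]
R [94, 94, 93, 92, 92, 92, 92, 93, 93, 93, 92, 92, 92, 92, 92, 93, 93, 92, 91, 89, 104, 131, 164, 183, 177, 174, 169, 163, 162, 173, 201, 217, 210, 207, 207]
B [45, 44, 43, 42, 43, 43, 44, 45, 44, 44, 44, 44, 44, 44, 44, 45, 45, 41, 41, 47, 78, 122, 161, 182, 175, 173, 169, 167, 155, 139, 126, 117, 117, 117, 118]
```

Stroke 4 pushed the pin against the anvil and began pressing: gap now ~x 462–479, about 11 mm left. Stroke 5.

```bash
python3 -m handwheel '[[0,[0,0,0.9],0],[0,[0,0,0.9],0],[0,[0,0,0.9],0],[0,[0,0,0.8],0],[0,[0,0,0],0],[0,[0,0,0],0],[0,[0,0,-0.3],0],[0,[0,0,-0.3],0]]'
python3 -m handwheel '[[0,[0,0,-0.2],0],[0,[0,0,-0.2],0],[0,[0,0,-0.2],0],[0,[0,0,-0.2],0],[0,[0,0,-0.2],0],[0,[0,0,-0.2],0],[0,[0,0,-0.2],0],[0,[0,0,-0.1],0]]'
python3 g.py
```

```text
t: 15.0
eef_pos: [0.5551, 0.0985, 0.1138]
ee_rot: [179.9, -0.0, -177.1]
wrist_force: [-2.2, 3.8, 8.4]
finger_gap: 0.003
finger_force: 3.7
t: 16.0
eef_pos: [0.5554, 0.0975, 0.0982]
ee_rot: [180.0, 0.0, -177.0]
wrist_force: [-0.6, 2.6, 3.5]
finger_gap: 0.006
finger_force: 2.0
16.05 [0.4 1.3 4.1] [([285, 191, 25, 19, 393], [295.8, 200.3])]
R [94, 94, 94, 93, 92, 93, 93, 93, 92, 93, 93, 92, 92, 93, 92, 92, 92, 92, 91, 88, 102, 129, 164, 183, 177, 174, 169, 164, 164, 175, 202, 218, 210, 208, 208]
B [44, 44, 44, 44, 43, 44, 43, 43, 44, 45, 45, 44, 44, 45, 43, 43, 44, 42, 42, 44, 74, 119, 160, 182, 174, 172, 170, 167, 155, 139, 125, 117, 117, 117, 118]
```

The jaw hasn't advanced, so the paddle likely didn't come fully up to catch the tooth. Raise higher, pause, and redo.

```bash
python3 -m handwheel '[[0,[0,0,0.9],0],[0,[0,0,0.9],0],[0,[0,0,1.0],0],[0,[0,0,0],0],[0,[0,0,0],0],[0,[0,0,-0.4],0],[0,[0,0,-0.4],0],[0,[0,0,-0.2],0]]'
python3 -m handwheel '[[0,[0,0,-0.2],0],[0,[0,0,-0.2],0],[0,[0,0,-0.2],0],[0,[0,0,-0.2],0],[0,[0,0,-0.2],0],[0,[0,0,-0.2],0],[0,[0,0,-0.2],0],[0,[0,0,-0.2],0]]'
python3 g.py
```

```text
t: 17.05
eef_pos: [0.5551, 0.0979, 0.1163]
ee_rot: [179.9, -0.0, -177.1]
wrist_force: [-2.1, 1.8, 5.7]
finger_gap: 0.009
finger_force: 2.5
t: 18.05
eef_pos: [0.5555, 0.0974, 0.1002]
ee_rot: [180.0, 0.0, -177.0]
wrist_force: [0.6, 2.4, 4.8]
finger_gap: 0.003
finger_force: 2.0
18.1 [0.6 3.2 3.9] [([285, 191, 25, 19, 392], [295.8, 200.3])]
R [94, 93, 93, 93, 92, 92, 93, 93, 93, 92, 92, 92, 92, 92, 92, 92, 92, 91, 90, 87, 102, 130, 165, 184, 177, 174, 170, 164, 163, 173, 202, 218, 210, 208, 208]
B [43, 43, 43, 43, 42, 42, 44, 45, 43, 43, 43, 44, 44, 44, 45, 44, 43, 40, 41, 43, 74, 119, 161, 183, 174, 172, 170, 168, 155, 139, 126, 118, 117, 117, 119]
```

The tooth was missed because stroke 4 ended short (jaw only +6.6 mm). Completing this stroke deeper.

```bash
python3 -m handwheel '[[0,[0,0,-0.3],0],[0,[0,0,-0.3],0],[0,[0,0,-0.2],0],[0,[0,0,-0.2],0],[0,[0,0,-0.2],0],[0,[0,0,-0.2],0],[0,[0,0,-0.2],0],[0,[0,0,0],0]]'
python3 g.py
```

```text
t: 19.1
eef_pos: [0.5555, 0.098, 0.086]
ee_rot: [179.9, 0.1, -177.0]
wrist_force: [-3.1, 4.1, 14.8]
finger_gap: 0.003
finger_force: 7.4
19.15 [-2.4  5.9 15.5] [([285, 191, 25, 19, 393], [296.0, 200.2])]
R [93, 94, 94, 94, 94, 93, 93, 93, 92, 92, 92, 91, 91, 92, 92, 92, 93, 92, 91, 89, 102, 129, 164, 184, 178, 175, 170, 164, 163, 174, 201, 218, 211, 208, 208]
B [44, 44, 45, 44, 44, 45, 45, 44, 42, 43, 44, 43, 43, 44, 45, 45, 44, 42, 42, 43, 72, 117, 160, 183, 175, 173, 170, 167, 155, 139, 125, 117, 118, 117, 118]
```

```bash
python3 -m handwheel '[[0,[0,0,-0.1],0],[0,[0,0,-0.1],0],[0,[0,0,-0.1],0],[0,[0,0,-0.1],0],[0,[0,0,0],0],[0,[0,0,0],0],[0,[0,0,0],0],[0,[0,0,0],0]]'
python3 g.py
```

```text
t: 20.15
eef_pos: [0.5555, 0.098, 0.0836]
ee_rot: [179.9, 0.1, -177.0]
wrist_force: [-5.0, 3.7, 23.5]
finger_gap: 0.0
finger_force: 11.9
20.2 [-4.8  5.1 23. ] [([286, 191, 24, 19, 377], [296.5, 200.2])]
R [94, 93, 93, 93, 93, 92, 92, 92, 92, 92, 92, 92, 93, 92, 92, 92, 92, 93, 93, 90, 90, 99, 121, 152, 173, 178, 171, 164, 163, 173, 201, 217, 210, 208, 208]
B [45, 44, 44, 43, 43, 43, 44, 44, 44, 44, 43, 44, 44, 44, 45, 45, 44, 44, 43, 38, 50, 77, 115, 153, 171, 176, 171, 168, 155, 139, 125, 116, 117, 117, 118]
```

Hard stop reached; the gap is now x 464.5–479, about 9–10 mm. Next full stroke, watching it.

```bash
python3 -m handwheel '[[0,[0,0,1.1],0],[0,[0,0,1.1],0],[0,[0,0,1.1],0],[0,[0,0,0.9],0],[0,[0,0,0],0],[0,[0,0,0],0],[0,[0,0,-0.4],0],[0,[0,0,-0.3],0]]'
python3 -m handwheel '[[0,[0,0,-0.2],0],[0,[0,0,-0.2],0],[0,[0,0,-0.2],0],[0,[0,0,-0.2],0],[0,[0,0,-0.2],0],[0,[0,0,-0.2],0],[0,[0,0,-0.2],0],[0,[0,0,-0.2],0]]'
python3 g.py
```

```text
t: 21.2
eef_pos: [0.5553, 0.0979, 0.1151]
ee_rot: [179.9, -0.0, -177.0]
wrist_force: [-0.5, 1.7, 3.5]
finger_gap: 0.003
finger_force: 1.9
t: 22.2
eef_pos: [0.5556, 0.1003, 0.1015]
ee_rot: [179.7, 0.1, -177.1]
wrist_force: [-4.5, 10.0, 14.6]
finger_gap: 0.002
finger_force: 6.7
22.25 [-4.5  9.1 13.8] [([287, 191, 24, 19, 379], [297.5, 200.3])]
R [94, 94, 94, 93, 93, 94, 93, 92, 93, 92, 92, 93, 92, 91, 92, 92, 92, 92, 92, 92, 91, 91, 91, 107, 130, 160, 175, 167, 164, 174, 201, 217, 210, 208, 208]
B [44, 45, 44, 43, 43, 44, 44, 44, 44, 44, 43, 44, 44, 43, 43, 44, 44, 44, 42, 43, 40, 42, 56, 91, 128, 161, 176, 170, 156, 139, 125, 116, 118, 118, 118]
```

```bash
python3 -m handwheel '[[0,[0,0,-0.2],0],[0,[0,0,-0.2],0],[0,[0,0,-0.2],0],[0,[0,0,-0.2],0],[0,[0,0,-0.2],0],[0,[0,0,-0.2],0],[0,[0,0,-0.1],0],[0,[0,0,0],0]]'
python3 g.py
```

```text
t: 23.25
eef_pos: [0.556, 0.1004, 0.0886]
ee_rot: [179.7, 0.2, -177.1]
wrist_force: [-3.7, 9.2, 15.3]
finger_gap: 0.005
finger_force: 7.2
23.3 [-3.5  9.  14.2] [([289, 191, 24, 19, 378], [299.5, 200.3])]
R [94, 95, 95, 94, 94, 94, 94, 94, 93, 93, 93, 92, 92, 92, 91, 90, 90, 91, 92, 92, 92, 91, 90, 89, 90, 104, 131, 157, 171, 176, 202, 217, 210, 208, 208]
B [46, 46, 45, 45, 45, 46, 45, 44, 43, 44, 44, 44, 43, 44, 44, 44, 43, 44, 44, 44, 44, 43, 40, 39, 43, 76, 123, 161, 166, 142, 127, 117, 117, 118, 119]
```

```bash
python3 -m handwheel '[[0,[0,0,-0.1],0],[0,[0,0,-0.1],0],[0,[0,0,-0.1],0],[0,[0,0,-0.1],0],[0,[0,0,-0.1],0],[0,[0,0,0],0],[0,[0,0,0],0],[0,[0,0,0],0]]'
python3 g.py
```

```text
t: 24.3
eef_pos: [0.5561, 0.1005, 0.0839]
ee_rot: [179.7, 0.2, -177.1]
wrist_force: [-4.4, 9.3, 16.5]
finger_gap: 0.007
finger_force: 7.9
24.35 [-3.5  8.9 15.2] [([289, 191, 25, 19, 395], [300.1, 200.2])]
R [94, 94, 94, 94, 93, 93, 93, 93, 93, 93, 93, 93, 92, 91, 92, 92, 92, 91, 91, 91, 92, 91, 91, 91, 91, 89, 95, 108, 140, 177, 207, 219, 210, 207, 207]
B [46, 46, 44, 44, 44, 44, 45, 45, 44, 44, 44, 44, 43, 43, 44, 45, 44, 44, 43, 43, 43, 43, 43, 43, 42, 43, 60, 89, 125, 143, 132, 119, 117, 117, 119]
```

About 3.5 mm left. Bottoming the stroke, then the last one carefully; home is expected around TCP z 0.092–0.101.

```bash
python3 -m handwheel '[[0,[0,0,-0.1],0],[0,[0,0,-0.1],0],[0,[0,0,1.2],0],[0,[0,0,1.2],0],[0,[0,0,1.2],0],[0,[0,0,0.5],0],[0,[0,0,0],0],[0,[0,0,0],0]]'
python3 -m handwheel '[[0,[0,0,-0.4],0],[0,[0,0,-0.3],0],[0,[0,0,-0.3],0],[0,[0,0,-0.2],0],[0,[0,0,-0.2],0],[0,[0,0,-0.2],0],[0,[0,0,-0.1],0],[0,[0,0,0],0]]'
python3 g.py
```

```text
t: 25.35
eef_pos: [0.5547, 0.0973, 0.1195]
ee_rot: [180.0, -0.1, -177.0]
wrist_force: [-0.5, 0.3, 0.2]
finger_gap: 0.009
finger_force: 0.0
t: 26.35
eef_pos: [0.5554, 0.1001, 0.1053]
ee_rot: [179.7, 0.1, -177.1]
wrist_force: [-4.5, 6.5, 14.0]
finger_gap: 0.004
finger_force: 6.2
26.4 [-3.7  6.9 14. ] [([290, 191, 25, 19, 389], [300.6, 200.3])]
R [95, 94, 94, 94, 93, 93, 93, 93, 94, 94, 93, 92, 92, 93, 92, 92, 92, 91, 91, 91, 92, 91, 91, 91, 90, 88, 89, 95, 126, 167, 203, 221, 211, 208, 207]
B [45, 45, 45, 46, 44, 44, 44, 45, 45, 45, 44, 44, 44, 43, 44, 45, 44, 43, 43, 44, 44, 43, 43, 43, 42, 39, 47, 67, 98, 121, 125, 123, 120, 118, 119]
```

```bash
python3 -m handwheel '[[0,[0,0,-0.1],0],[0,[0,0,-0.1],0],[0,[0,0,-0.1],0],[0,[0,0,-0.1],0],[0,[0,0,0],0],[0,[0,0,0],0],[0,[0,0,0],0],[0,[0,0,0],0]]'
python3 g.py
```

```text
t: 27.4
eef_pos: [0.5556, 0.1004, 0.1014]
ee_rot: [179.7, 0.1, -177.1]
wrist_force: [-4.2, 9.2, 14.2]
finger_gap: 0.002
finger_force: 6.4
27.45 [-4.   8.4 14.3] [([291, 191, 24, 19, 378], [301.6, 200.2])]
R [95, 94, 94, 94, 94, 94, 93, 93, 93, 93, 93, 93, 93, 92, 92, 92, 92, 92, 92, 92, 91, 90, 91, 92, 92, 90, 89, 90, 116, 157, 200, 222, 211, 208, 208]
B [46, 46, 45, 45, 45, 45, 45, 44, 44, 43, 43, 44, 44, 43, 43, 44, 44, 44, 44, 44, 44, 44, 44, 44, 44, 42, 44, 51, 73, 98, 118, 126, 120, 118, 118]
```

```bash
python3 -m handwheel '[[0,[0,0,-0.1],0],[0,[0,0,-0.1],0],[0,[0,0,-0.1],0],[0,[0,0,-0.1],0],[0,[0,0,0],0],[0,[0,0,0],0],[0,[0,0,0],0],[0,[0,0,0],0]]'
python3 g.py
```

```text
t: 28.45
eef_pos: [0.5556, 0.1009, 0.0982]
ee_rot: [179.6, 0.1, -177.1]
wrist_force: [-5.1, 10.3, 18.8]
finger_gap: 0.004
finger_force: 8.9
28.5 [-5.2  9.5 18.9] [([291, 191, 24, 19, 378], [301.5, 200.2])]
R [94, 95, 94, 94, 93, 93, 94, 94, 93, 93, 93, 93, 93, 92, 92, 91, 91, 92, 91, 91, 91, 92, 92, 91, 90, 88, 88, 89, 119, 165, 210, 229, 213, 208, 207]
B [45, 46, 46, 44, 43, 44, 46, 46, 45, 44, 44, 45, 44, 44, 43, 43, 43, 44, 44, 42, 43, 45, 46, 44, 41, 40, 44, 50, 73, 101, 123, 130, 121, 118, 117]
```

Force rose to 19 N with no jaw motion and no visible gap: it is turning stiff. One small 1 mm confirmation.

```bash
python3 -m handwheel '[[0,[0,0,-0.1],0],[0,[0,0,0],0],[0,[0,0,0],0],[0,[0,0,0],0],[0,[0,0,0],0],[0,[0,0,0],0],[0,[0,0,0],0],[0,[0,0,0],0]]'
python3 g.py
```

```text
t: 29.5
eef_pos: [0.5556, 0.101, 0.0975]
ee_rot: [179.6, 0.2, -177.1]
wrist_force: [-6.4, 10.0, 19.7]
finger_gap: 0.004
finger_force: 9.6
29.55 [-6.6 10.6 20.1] [([291, 191, 24, 19, 379], [301.5, 200.2])]
R [95, 95, 94, 93, 93, 94, 94, 93, 94, 93, 93, 93, 93, 92, 91, 92, 93, 92, 91, 90, 91, 91, 91, 91, 90, 89, 89, 89, 118, 164, 210, 229, 212, 207, 207]
B [46, 46, 45, 44, 44, 45, 45, 45, 45, 43, 43, 44, 44, 43, 43, 44, 45, 45, 44, 43, 43, 44, 44, 44, 42, 41, 44, 49, 72, 100, 122, 130, 121, 119, 119]
```

The paddle is stiff, so the handle is home. Lifting off (to z about 0.15) and locating the release pad's current position.

```bash
python3 -m handwheel '[[0,[0,0,0.6],0],[0,[0,0,0.8],0],[0,[0,0,1.0],0],[0,[0,0,1.5],0],[0,[0,0,1.5],0],[0,[0,-3,0],0],[0,[0,-4,0],0],[0,[0,0,0],0]]'
python3 - <<'E'
from h import *
T=camera("top");S=camera("side")
print(env.get_obs()["eef_pos"],env.get_obs()["wrist_force"].round(1))
bt=blobs(T,(20,150,90),(32,255,255),(200,170,450,230));print(bt,blobs(S,(20,150,90),(32,255,255),(300,165,360,310),5))
s=bt[-1][0]
print("lip outer",onz(T,s[0]-.3,200.3,.108),"blob right",onz(T,s[0]+s[2]-.5,200.3,.098))
g=T["pixels"][196:204,280:325].astype(float).mean(0);print("R",g[:,0].astype(int).tolist());print("B",g[:,2].astype(int).tolist())
b=cv2.resize(T["pixels"][170:235,230:330],None,fx=7,fy=7,interpolation=cv2.INTER_CUBIC)
cv2.imwrite("pics/z5.png",b[:,:,::-1])
E
```

```text
t: 30.55
eef_pos: [0.5552, 0.0254, 0.1488]
ee_rot: [-180.0, 0.0, -177.2]
wrist_force: [1.0, 1.0, -0.3]
finger_gap: 0.008
finger_force: 0.0
[0.55534992 0.0273446  0.14865903] [0.7 0.7 0.9]
[([291, 191, 24, 19, 378], [301.5, 200.2])] [([316, 176, 16, 12, 150], [323.2, 181.6]), ([321, 200, 17, 10, 116], [328.9, 204.5])]
lip outer [ 0.56321706 -0.05146064  0.108     ] blob right [ 0.56517207 -0.10026497  0.098     ]
R [58, 58, 58, 58, 58, 59, 57, 51, 82, 137, 177, 226, 177, 161, 233, 232, 210, 129, 203, 222, 168, 208, 248, 228, 168, 241, 223, 187, 197, 228, 227, 226, 227, 227, 225, 200, 170, 169, 128, 109, 142, 116, 51, 34, 69]
B [64, 63, 63, 63, 63, 65, 63, 56, 78, 122, 97, 64, 50, 49, 73, 73, 66, 53, 65, 70, 63, 70, 85, 75, 58, 79, 102, 132, 93, 70, 71, 72, 72, 70, 73, 116, 172, 172, 126, 49, 33, 31, 30, 33, 43]
```

View pics/z5.png

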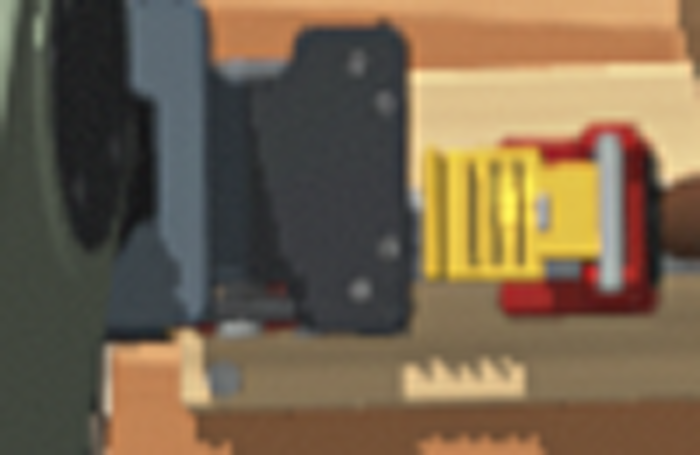

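The lip is at crop x 425–445, the pad's front edge at 542, the hinge rod at ~608. The pad point is therefore about (0.564, −0.070); I aim 1.5 mm in front of it to clear the lip.

```bash
python3 -m handwheel '[[0,[0.3,-3,0],0],[0,[0.3,-4,0],0],[0,[0.3,-2.8,0],0],[0,[0,0,-1],0],[0,[0,0,-1],0],[0,[0,0,-0.8],0],[0,[0,0,0],0],[0,[0,0,0],0]]'
python3 - <<'E'
from h import *
for i in range(3):
    S=camera("side");o=env.get_obs();print(o["eef_pos"].round(4),o["wrist_force"].round(1))
b=cv2.resize(S["pixels"][150:235,280:380],None,fx=6,fy=6,interpolation=cv2.INTER_CUBIC)
cv2.imwrite("pics/z6.png",b[:,:,::-1])
E
```

```text
t: 31.65
eef_pos: [0.5645, -0.0702, 0.1204]
ee_rot: [180.0, 0.0, -177.0]
wrist_force: [-0.4, -0.1, 0.2]
finger_gap: 0.008
finger_force: 0.0
[ 0.5646 -0.0703  0.1206] [ 0.8 -0.1  0.6]
[ 0.5646 -0.0705  0.1207] [0.  0.9 0. ]
[ 0.5646 -0.0706  0.1207] [ 0.3 -0.2 -0.1]
```

View pics/z6.png

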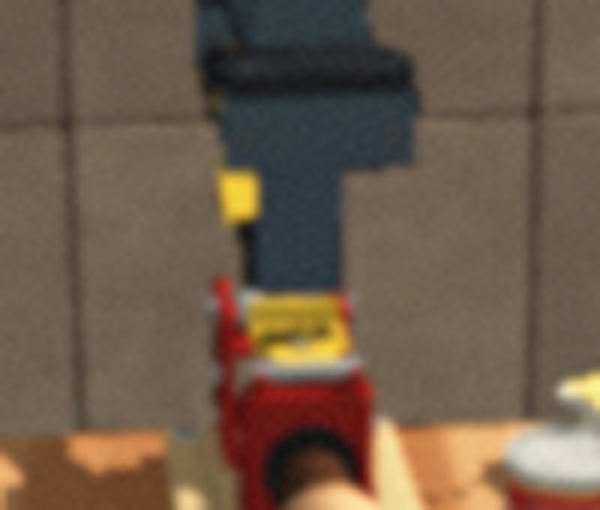

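Tip (crop x 257–343) is centred over the pad (248–348). Shifting 1.5 mm forward and lowering to contact.

```bash
python3 -m handwheel '[[0,[0,-0.15,-0.3],0],[0,[0,0,-0.4],0],[0,[0,0,-0.4],0],[0,[0,0,-0.3],0],[0,[0,0,-0.2],0],[0,[0,0,-0.2],0],[0,[0,0,0],0],[0,[0,0,0],0]]'
python3 g.py|head -1
```

```text
t: 32.8
eef_pos: [0.5644, -0.0721, 0.1024]
ee_rot: [180.0, 0.0, -177.0]
wrist_force: [-0.8, -0.4, 0.3]
finger_gap: 0.003
finger_force: 0.0
32.85 [0.3 0.4 0.5] [([208, 193, 12, 19, 162], [212.1, 200.6])]
```

No contact yet and clear of the lip; pressing gently.

```bash
python3 -m handwheel '[[0,[0,0,-0.2],0],[0,[0,0,-0.2],0],[0,[0,0,-0.2],0],[0,[0,0,0],0],[0,[0,0,0],0],[0,[0,0,0],0],[0,[0,0,0],0],[0,[0,0,0],0]]'
```

```text
t: 33.85
eef_pos: [0.5646, -0.0721, 0.0975]
ee_rot: [180.0, 0.1, -177.0]
wrist_force: [-1.5, 0.1, 6.5]
finger_gap: 0.007
finger_force: 3.7
```

```bash
python3 -m handwheel '[[0,[0,0,-0.2],0],[0,[0,0,-0.2],0],[0,[0,0,-0.1],0],[0,[0,0,0],0],[0,[0,0,0],0],[0,[0,0,0],0],[0,[0,0,0],0],[0,[0,0,0],0]]'
```

```text
t: 34.85
eef_pos: [0.5648, -0.0723, 0.0942]
ee_rot: [-180.0, 0.1, -177.0]
wrist_force: [-3.8, 1.4, 16.1]
finger_gap: 0.003
finger_force: 8.3
```

Lever at its stop (16 N near the front edge). Dragging the jaw back along the bar.

```bash
python3 -m handwheel '[[0,[0,0.1,0],0],[0,[-0.01,0.2,-0.05],0],[0,[-0.01,0.2,0],0],[0,[-0.01,0.3,0],0],[0,[-0.02,0.3,0],0],[0,[-0.02,0.3,0],0],[0,[-0.01,0.3,0],0],[0,[-0.02,0.3,0],0]]'
python3 - <<'E'
from h import *
T=camera("top");o=env.get_obs()
print(o["wrist_force"].round(1))
g=T["pixels"][190:210,290:340].astype(float).mean(0);print(g[:,0].astype(int).tolist())
cv2.imwrite("pics/z7.png",cv2.resize(T["pixels"][170:235,230:450],None,fx=3.6,fy=3.6,interpolation=cv2.INTER_CUBIC)[:,:,::-1])
E
```

```text
t: 35.85
eef_pos: [0.5639, -0.0536, 0.094]
ee_rot: [-179.8, 0.2, -177.0]
wrist_force: [-5.5, -2.2, 19.4]
finger_gap: 0.008
finger_force: 8.7
[-4.6 -2.7 19.3]
[137, 149, 145, 126, 112, 110, 112, 125, 143, 145, 133, 113, 92, 73, 65, 70, 62, 40, 39, 53, 64, 61, 45, 43, 41, 43, 49, 52, 53, 55, 57, 57, 57, 58, 57, 57, 58, 61, 63, 61, 58, 61, 60, 56, 69, 95, 101, 100, 100, 101]
```

View pics/z7.png

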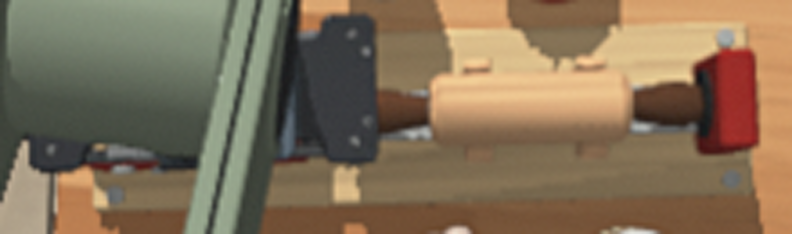

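Jaw follows with ~3 N drag, and the handle shows no gap at the barrel. Continuing.

```bash
python3 -m handwheel '[[0,[-0.02,0.3,0.03],0],[0,[-0.01,0.3,0],0],[0,[-0.02,0.3,0],0],[0,[-0.01,0.3,0],0],[0,[-0.02,0.3,0],0],[0,[-0.01,0.3,0],0],[0,[-0.01,0.2,0],0],[0,[-0.01,0.2,0],0]]'
python3 g.py | head -1
```

```text
t: 36.9
eef_pos: [0.5627, -0.0315, 0.0941]
ee_rot: [-179.8, 0.1, -177.0]
wrist_force: [-4.2, -3.4, 18.2]
finger_gap: 0.005
finger_force: 8.3
36.95 [-4.2 -2.4 18.2] [([221, 209, 5, 3, 15], [223.0, 210.0])]
```

```bash
python3 -m handwheel '[[0,[-0.01,0.1,0],0],[0,[0,0.1,0],0],[0,[-0.01,0.1,0],0],[0,[0,0.1,0],0],[0,[-0.01,0.1,0],0],[0,[0,0.1,0],0],[0,[0,0,0],0],[0,[0,0,0],0]]'
```

```text
t: 37.95
eef_pos: [0.5627, -0.0266, 0.0941]
ee_rot: [-179.7, 0.2, -176.9]
wrist_force: [-4.3, -6.8, 17.4]
finger_gap: 0.008
finger_force: 7.5
```

```bash
python3 -m handwheel '[[0,[0,0.1,0],0],[0,[0,0.1,0],0],[0,[0,0.1,0],0],[0,[0,0,0],0],[0,[0,0,0],0],[0,[0,0,0],0],[0,[0,0,0],0],[0,[0,0,0],0]]'
```

```text
t: 38.95
eef_pos: [0.5633, -0.0231, 0.0935]
ee_rot: [-179.8, 0.2, -177.0]
wrist_force: [-2.0, -5.0, 12.3]
finger_gap: 0.006
finger_force: 5.4
```

```bash
python3 -m handwheel '[[0,[0,0.1,0],0],[0,[0,0.1,0],0],[0,[0,0.1,0],0],[0,[0,0,0],0],[0,[0,0,0],0],[0,[0,0,0],0],[0,[0,0,0],0],[0,[0,0,0],0]]'
```

```text
t: 39.95
eef_pos: [0.5635, -0.0196, 0.0929]
ee_rot: [-179.8, 0.2, -177.0]
wrist_force: [-1.2, -4.1, 8.8]
finger_gap: 0.002
finger_force: 3.9
```

Tip is now sliding over the pad (jaw apparently at its stop); pushing on to the lip to be sure, keeping the lever pressed.

```bash
python3 -m handwheel '[[0,[0,0,-0.1],0],[0,[0,0.1,0],0],[0,[0,0.1,0],0],[0,[0,0.1,0],0],[0,[0,0,0],0],[0,[0,0,0],0],[0,[0,0,0],0],[0,[0,0,0],0]]'
```

```text
t: 40.95
eef_pos: [0.5637, -0.0183, 0.0924]
ee_rot: [-179.7, 0.3, -176.9]
wrist_force: [-1.2, -9.0, 11.2]
finger_gap: 0.006
finger_force: 7.2
```

It has met the lip against the hard stop (9 N, no further travel). Unloading, lifting straight up and clearing away.

```bash
python3 -m handwheel '[[0,[0,-0.2,0],0],[0,[0,-0.2,0.2],0],[0,[0,0,0.4],0],[0,[0,0,0.8],0],[0,[0,0,1.5],0],[0,[0,0,3],0],[0,[0,0,3],0],[0,[0,0,3],0]]'
python3 -m handwheel '[[0,[-2,4,2],0],[0,[-3,5,0],0],[0,[-3,5,0],0],[0,[-3,5,0],0],[0,[-3,5,0],0],[0,[-2,4,0],0],[0,[0,0,0],0],[0,[0,0,0],0]]'
python3 - <<'E'
from h import *
T=camera("top");o=env.get_obs();S=camera("side")
print(o["wrist_force"].round(1),blobs(T,(20,150,90),(32,255,255),(200,170,450,230)),blobs(S,(20,150,90),(32,255,255),(300,165,360,310),5))
a=cv2.resize(T["pixels"][130:270,200:450],None,fx=3.2,fy=3.2,interpolation=cv2.INTER_CUBIC)
cv2.imwrite("pics/z8.png",a[:,:,::-1])
E
```

```text
t: 41.95
eef_pos: [0.5612, -0.0187, 0.2103]
ee_rot: [180.0, -0.1, -177.0]
wrist_force: [0.6, 0.2, 0.3]
finger_gap: 0.001
finger_force: 0.0
t: 42.95
eef_pos: [0.4017, 0.2604, 0.2292]
ee_rot: [-180.0, -0.0, -177.0]
wrist_force: [-0.3, -0.1, 0.2]
finger_gap: 0.006
finger_force: 0.0
[ 0.8 -0.1  0.7] [([268, 191, 26, 20, 406], [279.7, 200.7]), ([208, 193, 24, 19, 452], [219.4, 202.0])] [([316, 176, 16, 12, 166], [323.2, 181.1]), ([320, 193, 15, 10, 127], [326.9, 197.6])]
```

View pics/z8.png

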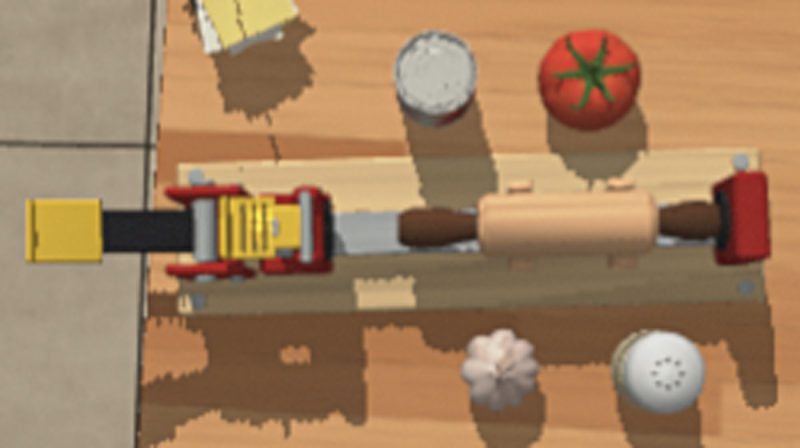

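Jaw is fully back (release pad blob at 279.7 px, behind its starting 280.2). The handle spans crop x 398–478, about 54 mm and flush with the barrel, and the bystanders are in place.

```bash
python3 -c "
from station import env
print(env.finish_job())"
```

```text
the job is handed in; nothing more can be done
None
```

The job is handed in: the loose handle looks flush with the barrel, I stopped at about 20 N once the paddle went stiff (crush is about 33 N), and the jaw is fully back with the release lever let go. The final picture shows the pin in its cradles and the things around the clamp apparently where they were; it took about 43 s of the 58 s, and no verdict came back.

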